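# Empty the rinsing cup into the sorting tray

### The job

The white dust cover is standing in the grey sorting tray: lift it out and stand it upright on the cork mat. Then take the steel rinsing cup by its handle, tip it over the tray so that all three brass blanks drop into the tray, and stand the empty cup upright in the middle of its black rubber coaster again. Leave the other things on the bench where they are.

Things in the scene. Friction and masses are not known exactly. Their poses are not given: they have to be found in the camera images.
- cover: loose white dust cover, a solid low dome 90 mm in diameter with an upright cylindrical knob 24 mm in diameter on top (the knob runs from 46 to 84 mm above the underside; the dome's shoulder is 43 mm high), 0.15 kg. Starts standing inside the tray. Origin: centre of its underside, z up
- tray: grey plastic sorting tray, open-topped, fixed to the bench; 180 mm along its x, 160 mm along its y, walls 35 mm high and 5 mm thick, floor 5 mm thick. Origin: centre of its underside on the bench
- mat: square cork mat, 130 x 130 mm, 4 mm thick, fixed flat on the bench, left or right of the tray. Origin: centre of its underside on the bench
- coaster: round black rubber coaster, 130 mm in diameter, 4 mm thick, fixed flat on the bench, on the other side of the tray; the cup starts on it. Origin: centre of its underside on the bench
- cup: loose steel cup, 0.22 kg, flaring, 44 mm high, 64 mm across the foot, 128 mm across the rim, walls 3 mm (36 degrees from vertical), floor 5 mm. Handle: a straight flat black bar on its +y side, 8 mm thick (along x), 22 mm wide, 60 mm long, rising outward at 40 degrees from vertical, from (0, 56, 34) to (0, 95, 80) mm in the cup's frame. Origin: centre of the underside, z up through the mouth
- cup_grip (a point): grip point on the middle of the cup's handle bar, at (0, 83, 66.2) mm in the cup's frame, 18 mm from the bar's outer end
- blank0: loose brass blank, a stepped disc 24 mm in diameter and 16 mm high, 45 g; the three alike start lying flat side by side on the floor of the cup. Origin: centre of its underside
- blank1: loose brass blank, a stepped disc 24 mm in diameter and 16 mm high, 45 g; the three alike start lying flat side by side on the floor of the cup. Origin: centre of its underside
- blank2: loose brass blank, a stepped disc 24 mm in diameter and 16 mm high, 45 g; the three alike start lying flat side by side on the floor of the cup. Origin: centre of its underside
- tweezers: bystander: steel tweezers lying on the bench between the tray and the left place, 135 mm long along x, 9 mm wide, 6 mm high; origin near the middle
- spanner: bystander: steel spanner lying on the bench between the tray and the right place, 130 mm long along x; origin near the middle
- watch: bystander: dark wristwatch head without strap, 42 mm in diameter, 11 mm high, beyond the tray on the left; origin: centre of its underside
- loupe: bystander: black eyeglass loupe standing on the bench, 38 mm in diameter, 30 mm high, beyond the tray on the right; origin: centre of its underside
- holder: bystander: steel movement holder, a block 60 x 48 x 16 mm, just beyond the tray; origin: centre of its underside
Things that resemble listed ones, but are neither listed nor needed, are in the scene too. What is shaped like the cover but blue or green is not meant.

How it is judged:
By the outcome, as a careful person would: the job done as asked, in the order asked, and still so for the second after the job is handed in, with the robot touching nothing.
It also fails if it takes over 64 s, if anything falls off the work surface, if the arm or the gripper's body presses on something with over 40 N, if the wrist force passes 120 N, or if a joint passes its speed limit or range.

### The arm

A 7-joint arm with a two-finger parallel gripper is mounted at the origin on the work surface. World frame = base frame: x ahead of the robot, y to its left, z up, the work surface at z = 0. Lengths are in m, angles in degrees, forces in N, time in s.
With the tool pointing down it reaches from about 0.425 to 0.875 m from the base axis. Payload 4.7 kg.
Tool frame: the origin (TCP) lies on the centre line of the jaws, within the pads' length; the fingertips stand 17 mm ahead of it and the grasp point (between the pads) lies 2 mm behind it; z points along the fingers, y is the line along which they close (so a half turn about z gives the same grasp; the last joint's range is limited). The gripper opens to 87 mm and grips with 3 to 60 N. Pads are 19 mm wide; open, the fingers measure 117 mm over their backs; the gripper's body (75 mm by 190 mm) begins 51 mm behind the grasp point.
Start: joints at [-62.79, 18.392, -4.016, 83.108, 1.295, 78.541, -3.26], TCP at [0.289, 0.582, 0.24] pointing down, gripper open.
Joint ranges: [-163.93, 163.93], [-17.29, 119.83], [-79.2, 71.16], [3.27, 140.29], [-89.18, 269.18], [5.43, 117.66], [-154.24, 154.24]. Speed limits (degrees/s): [147.25, 147.25, 180, 180, 180, 180, 180].

### API

Orientations are given as [roll, pitch, yaw] about the fixed x, y, z axes, in that order (R = Rz(yaw) Ry(pitch) Rx(roll)).
In Python, from cell import env, read_camera gives the robot as it stands.
- The arm moves only by the shell command python3 -m jog 'ROWS' [FORCE]. ROWS is JSON, a list of rows, each a list of 5 numbers: the opening, from 0 (shut) to 1 (fully open), then the shift along the tool's x, y, z each as a share of 0.02 m, from -1 to 1, then the turn about the tool's z as a share of 45 degrees, from -1 to 1. In form: [[gripper, x, y, z, yaw], ...]. A call has 1 to 12 rows; each row shifts and turns the commanded pose from where the row before left it, along the tool's axes as they then stand; what a row does not reach is not made up. A row lasts 1/12 s, in which the tool goes at most 41.7 mm and 7.16 degrees, less where a joint would pass 70% of its speed; a pose out of reach is approached as far as the arm can. A call with a number of a shift or a turn outside -1 to 1 is refused whole. A call with a gripper value outside its range is refused whole. The fingers move at their own pace and stop on an object; FORCE is the grip in N (left out, the last holds). Time passes only in rows, so rows that do not move let the fingers close. It gives the time, the measured TCP pose, the force, the opening and the grip force at its end, in the units of the state.
- env.get_obs(): the state, without advancing time (a new reading comes with each control period).
- read_camera(name): name is "scene" or "top" or "wrist"; returns a dict with "color" (400x640x3 uint8, red, green, blue), "range_z" (400x640 float32, m along the optical axis (not along the pixel's ray), 0 where there is no reading), "mtx" (3x3 intrinsics, pixels), "world_from_camera" (4x4, takes a point from camera to world coordinates); the wrist camera has in their place "T_tool_cam" (4x4, takes a point from camera to tool coordinates, whose origin is the TCP and whose axes are the flange's). Camera axes: x right, y down, z forward; pixel columns grow to the right and rows downward; lengths in m; the calibration is good to about 2 mm. The wrist camera is an equidistant fisheye: a pixel r from the principal point sees the ray r / f radians off the axis. A picture is of the moment at which its call begins: read the wrist's pose just before it.
- env.sign_off(): hands the job in; it is judged then, once.
The state is a dict: "time_s": time; "qpos": joint angles; "joint_velocities": joint speeds; "effort": joint torques, N m; "tool_pos": TCP position; "tool_rot": TCP orientation; "force": force on the tool from outside, world axes, zero at the start; "wrist_torque": the same for the moment, N m; "grip_width": finger opening in m; "grasp_force": force on a finger pad.
Only numpy, scipy, OpenCV 4.12 (cv2) and the standard library are available. Lean on these libraries where they do the work, as an engineer would, in place of code of your own. Each camera call takes 0.05 s, during which the arm holds its last target. There are 200 camera calls.

## Working session

There is one attempt and no reset: what is moved stays moved. The work goes in short steps, Python scripts to look and compute and a shell command to move; the robot and the scene stay as the last step left them, time stands still between calls to the robot, and variables do not carry over. Pictures are saved under pics/ and viewed, at most 10 in all, crops included, and the job is handed in when it is done.

```bash
mkdir -p pics; ls; python3 - <<'E'
from cell import env, read_camera
import cv2, numpy as np
o=env.get_obs(); print({k:np.round(v,3).tolist() for k,v in o.items()})
ims=[]
for n in("top","scene"):
    c=read_camera(n); np.savez(f"pics/{n}0.npz",**c); cv2.imwrite(f"pics/{n}0.png",c["color"][:,:,::-1])
    print(n,c["mtx"].round(1).tolist(),c["world_from_camera"].round(3).tolist())
E
```

```text
pics
{'time_s': 0.0, 'qpos': [-62.789, 18.438, -4.017, 83.176, 1.294, 78.54, -3.261], 'joint_velocities': [0.102, 0.046, 0.039, -0.061, 0.007, 0.01, 0.093], 'effort': [-0.0, -49.129, -0.404, -31.254, -0.064, 0.043, 0.0], 'tool_pos': [0.289, 0.582, 0.238], 'tool_rot': [-179.891, 0.004, 153.6], 'force': [-0.002, -0.978, -0.292], 'wrist_torque': [0.011, 0.054, 0.007], 'grasp_force': 0.0, 'grip_width': 0.087}
top [[363.9, 0.0, 323.7], [0.0, 363.9, 198.5], [0.0, 0.0, 1.0]] [[0.017, -0.998, 0.056, 0.47], [-0.999, -0.019, -0.027, 0.048], [0.028, -0.056, -0.998, 0.901], [0.0, 0.0, 0.0, 1.0]]
scene [[391.8, 0.0, 319.0], [0.0, 391.8, 200.0], [0.0, 0.0, 1.0]] [[0.339, 0.603, -0.723, 1.063], [0.941, -0.217, 0.26, -0.171], [0.0, -0.768, -0.641, 0.562], [0.0, 0.0, 0.0, 1.0]]
```

View pics/top0.png

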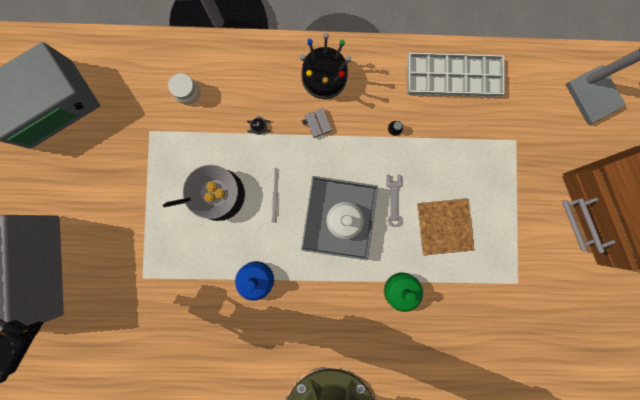

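View pics/scene0.png

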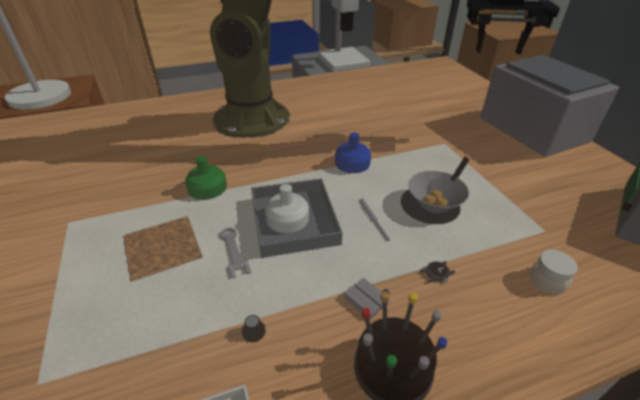

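```bash
cat > h.py <<'E'
import numpy as np, cv2
from cell import env, read_camera
def cloud(c,T=None):
    T=c["world_from_camera"] if T is None else T
    K=c["mtx"]; v,u=np.mgrid[:400,:640]; z=c["range_z"]
    p=np.stack([(u-K[0,2])/K[0,0]*z,(v-K[1,2])/K[1,1]*z,z],-1)
    return p@T[:3,:3].T+T[:3,3]
def onplane(c,uv,h):
    T=c["world_from_camera"];K=c["mtx"];uv=np.atleast_2d(uv).astype(float)
    d=np.c_[(uv[:,0]-K[0,2])/K[0,0],(uv[:,1]-K[1,2])/K[1,1],np.ones(len(uv))]@T[:3,:3].T
    return T[:3,3]+d*((h-T[2,3])/d[:,2])[:,None]
def circ(p):  # algebraic circle fit
    A=np.c_[2*p[:,:2],np.ones(len(p))]; s=np.linalg.lstsq(A,(p[:,:2]**2).sum(1),rcond=None)[0]
    return s[:2],np.sqrt(s[2]+s[:2]@s[:2])
def big(m):
    cs=cv2.findContours(m.astype(np.uint8),cv2.RETR_EXTERNAL,cv2.CHAIN_APPROX_NONE)[0]
    return max(cs,key=cv2.contourArea)[:,0]
def shifts(dx,dy,dz=0,yaw=None):
    yaw=env.get_obs()["tool_rot"][2] if yaw is None else yaw
    a=np.radians(yaw); return np.round([(dx*np.cos(a)+dy*np.sin(a))/.02,(dx*np.sin(a)-dy*np.cos(a))/.02,-dz/.02],2)
E
python3 - <<'E'
from h import *
for n in("top","scene"):
    c=dict(np.load(f"pics/{n}0.npz")); P=cloud(c); hsv=cv2.cvtColor(c["color"],cv2.COLOR_RGB2HSV); H,S,V=hsv[...,0],hsv[...,1],hsv[...,2]
    X,Y,Z=P[...,0],P[...,1],P[...,2]
    print(n,"bench z",np.median(Z[(abs(X-.45)<.03)&(abs(Y-.1)<.02)]))
    def reg(x0,x1,y0,y1): return (X>x0)&(X<x1)&(Y>y0)&(Y<y1)
    tr=reg(.36,.65,-.12,.16)&(c["range_z"]>0)
    k=tr&(Z>.082)&(Z<.1); print("knob top",k.sum(),np.median(P[k],0).round(4),(P[k].min(0)+P[k].max(0)).round(4)/2)
    d=tr&(Z>.045)&(Z<.082); 
    # tray rim
    t=tr&(Z>.030)&(Z<.04)&(S<60)&(V<140)
    q=P[t][:,:2].astype(np.float32); print("tray rim",t.sum(),cv2.minAreaRect((q*1000)))
    m=reg(.35,.65,-.35,-.12)&(S>90)&(Z<.015)&(Z>-.01)&(H<20)
    b=big(m); print("mat",cv2.minAreaRect((onplane(c,b,.004)[:,:2]*1000).astype(np.float32)))
    r=reg(.35,.7,.2,.48)&(Z>.044)&(Z<.053); print("rim",r.sum(),circ(P[r]))
    h=reg(.35,.7,.2,.55)&(Z>.06)&(Z<.12); print("handle",h.sum(),P[h].mean(0).round(4),P[h].min(0).round(4),P[h].max(0).round(4))
    q=P[h]; 
    if len(q): 
        top=q[q[:,2]>np.percentile(q[:,2],85)]; lo=q[q[:,2]<np.percentile(q[:,2],30)]; print(" handle top/low",top.mean(0).round(4),lo.mean(0).round(4))
    br=reg(.4,.65,.2,.45)&(S>120)&(H>10)&(H<30)&(Z>.01)&(Z<.04)
    if br.any(): print("brass",br.sum(),P[br].mean(0).round(4))
    co=reg(.35,.7,.2,.48)&(V<60)&(Z<.01); 
    cb=big(co); print("coaster",co.sum(),circ(onplane(c,cb,.004)))
E
```

```text
top bench z 0.0011962079187758934
knob top 91 [ 0.469  -0.0263  0.0899] [ 0.4691  -0.02645  0.08745]
tray rim 621 ((474.8768615722656, -13.883811950683594), (159.0491943359375, 179.84100341796875), 82.6504898071289)
mat ((457.6094970703125, -279.44378662109375), (128.5044708251953, 128.79441833496094), 6.720944404602051)
rim 423 (array([0.52654556, 0.28947708]), np.float64(0.06140153668980265))
handle 95 [0.5011 0.3656 0.0766] [0.4911 0.3455 0.0606] [0.5106 0.387  0.0928]
 handle top/low [0.499  0.3724 0.089 ] [0.5046 0.3558 0.0656]
brass 249 [0.5303 0.2905 0.0227]
coaster 341 (array([0.52657258, 0.28229878]), np.float64(0.05733108807867271))
scene bench z -5.770732362392339e-05
knob top 92 [ 0.474  -0.0305  0.0882] [ 0.4707 -0.0303  0.0862]
tray rim 908 ((475.9687805175781, -16.7530517578125), (160.22396850585938, 183.67727661132812), 82.72335815429688)
mat ((459.7915954589844, -281.7972412109375), (125.90664672851562, 126.2660140991211), 6.383271217346191)
rim 308 (array([0.53028889, 0.28802318]), np.float64(0.06112400832447416))
handle 104 [0.5026 0.3621 0.0738] [0.4943 0.3459 0.0604] [0.5097 0.3823 0.0902]
 handle top/low [0.4993 0.3677 0.0862] [0.505  0.3568 0.0643]
brass 154 [0.5326 0.2886 0.0221]
coaster 752 (array([0.53206096, 0.27395226]), np.float64(0.049572945256296394))
```

```bash
python3 -m jog '[[1,-0.9,-0.97,0,0],[1,-0.9,-0.97,0,0],[1,-0.9,-0.97,0,0],[1,-0.9,-0.97,0,0],[1,-0.9,-0.97,0,0],[1,-0.9,-0.97,0,0],[1,-0.9,-0.97,0,0],[1,-0.9,-0.97,0,0],[1,-0.9,-0.97,0,0],[1,-0.9,-0.97,0,0],[1,-0.9,-0.97,0,0],[1,-0.9,-0.97,0,0]]' 30
python3 -m jog '[[1,-0.9,-0.97,0,0],[1,-0.9,-0.97,0,0],[1,-0.9,-0.97,0,0],[1,-0.9,-0.97,0,0],[1,-0.9,-0.97,0,0],[1,-0.9,-0.97,0,0],[1,-0.9,-0.97,0,0],[1,-0.9,-0.97,0,0],[1,-0.9,-0.97,0,0],[1,-0.9,-0.97,0,0],[1,-0.9,-0.97,0,0],[1,-0.9,-0.97,0,0]]'
python3 -m jog '[[1,0,0,0,0],[1,0,0,0,0],[1,0,0,0,0]]'
python3 - <<'E'
from h import *
o=env.get_obs();p=o["tool_pos"];print(p,o["tool_rot"],o["qpos"])
print(shifts(.471-p[0],-.028-p[1],.075-p[2]))
c=read_camera("wrist");cv2.imwrite("pics/w1.png",c["color"][:,:,::-1]);print(c["mtx"].round(1).tolist(),c["T_tool_cam"].round(3).tolist())
E
```

```text
time_s: 1.1
tool_pos: [0.379, 0.2762, 0.2392]
tool_rot: [-180.0, -0.0, 153.6]
force: [0.9, -0.3, 0.3]
grip_width: 0.0871
grasp_force: 0.0
time_s: 2.1
tool_pos: [0.4689, -0.0282, 0.2393]
tool_rot: [180.0, -0.0, 153.6]
force: [0.6, 0.0, -0.1]
grip_width: 0.0871
grasp_force: 0.0
time_s: 2.35
tool_pos: [0.4687, -0.0263, 0.2392]
tool_rot: [180.0, -0.1, 153.6]
force: [0.5, 1.1, -0.6]
grip_width: 0.0868
grasp_force: 0.0
[ 0.46865184 -0.02625529  0.23924345] [ 1.79990505e+02 -5.05355760e-02  1.53616147e+02] [-30.34855377  -5.23187371  28.83242444 108.57956487   2.56381972
  76.06031697  61.37930149]
[-0.14 -0.03  8.21]
[[309.7, 0.0, 322.2], [0.0, 309.7, 200.0], [0.0, 0.0, 1.0]] [[0.001, -0.97, -0.244, 0.065], [1.0, 0.001, -0.0, 0.0], [0.0, -0.244, 0.97, -0.144], [0.0, 0.0, 0.0, 1.0]]
```

View pics/w1.png

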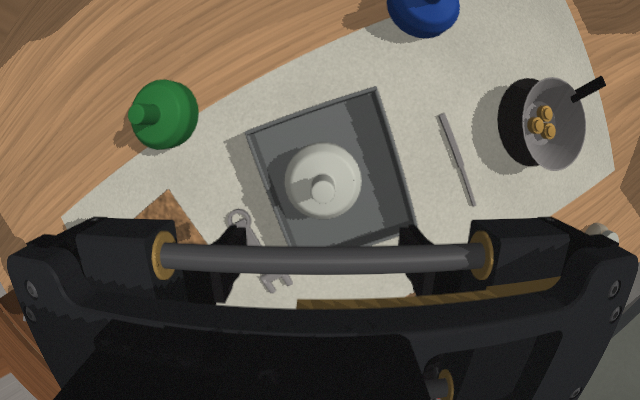

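The wrist view shows the white knob at about (323,188), laterally centred between the fingers. I'll descend, grip, and lift.

```bash
python3 -m jog '[[1,-0.14,-0.03,1,0],[1,0,0,1,0],[1,0,0,1,0],[1,0,0,1,0],[1,0,0,1,0],[1,0,0,1,0],[1,0,0,1,0],[1,0,0,0.8,0],[1,0,0,0.4,0],[1,0,0,0,0]]' 30
python3 -m jog '[[0,0,0,0,0],[0,0,0,0,0],[0,0,0,0,0],[0,0,0,0,0],[0,0,0,0,0],[0,0,0,0,0],[0,0,0,0,0],[0,0,0,0,0]]'
python3 -m jog '[[0,0,0,-0.3,0],[0,0,0,-1,0],[0,0,0,-1,0],[0,0,0,-1,0],[0,0,0,-1,0],[0,0,0,-1,0],[0,0,0,0,0]]'
python3 -c "
from h import *
o=env.get_obs();p=o['tool_pos'];print(p,o['qpos'],shifts(.4587-p[0],-.2806-p[1]))"
```

```text
time_s: 3.23
tool_pos: [0.4696, -0.0277, 0.0738]
tool_rot: [-179.9, -0.2, 153.7]
force: [-0.9, -0.1, -0.0]
grip_width: 0.0871
grasp_force: 0.0
time_s: 3.9
tool_pos: [0.4713, -0.0287, 0.0757]
tool_rot: [180.0, 0.0, 153.6]
force: [-0.4, 0.1, 0.0]
grip_width: 0.0417
grasp_force: 0.0
time_s: 4.48
tool_pos: [0.4738, -0.0288, 0.1859]
tool_rot: [179.7, 0.3, 153.6]
force: [1.1, -0.4, 0.7]
grip_width: 0.0013
grasp_force: 0.0
[ 0.47377762 -0.02877469  0.18590455] [-30.1527551   -2.47375175  30.00268293 112.5711993    1.2400992
  69.16003252  62.97825527] [ -4.93 -11.61   0.  ]
```

```bash
python3 -m jog '[[1,0,0,0,0],[1,0,0,0,0],[1,0,0,0,0],[1,0,0,0,0],[1,0,0,0,0],[1,0,0,0,0],[1,0,0,0,0],[1,0,0,0,0],[1,0,0,0,0],[1,0,0,0,0],[1,0,0,0,0],[1,0,0,0,0]]'
python3 - <<'E'
from h import *
o=env.get_obs();p=o["tool_pos"];print(p,o["tool_rot"])
T=np.eye(4)
from scipy.spatial.transform import Rotation as R
c=read_camera("wrist");T[:3,:3]=R.from_euler("xyz",o["tool_rot"],degrees=True).as_matrix();T[:3,3]=p;T=T@c["T_tool_cam"]
v,u=np.mgrid[:400,:640];K=c["mtx"];a,b=u-K[0,2],v-K[1,2];r=np.hypot(a,b)+1e-9;t=r/K[0,0];z=c["range_z"]
P=np.stack([np.tan(t)*a/r*z,np.tan(t)*b/r*z,z],-1)@T[:3,:3].T+T[:3,3]
S=cv2.cvtColor(c["color"],cv2.COLOR_RGB2HSV)
k=(np.hypot(P[...,0]-.471,P[...,1]+.028)<.05)&(P[...,2]>.084)&(P[...,2]<.095)&(S[...,2]>130)
print(k.sum(),P[k].mean(0),(P[k].min(0)+P[k].max(0))/2,np.ptp(P[k],axis=0))
k=(np.hypot(P[...,0]-.471,P[...,1]+.028)<.06)&(P[...,2]>.04)&(P[...,2]<.05)&(S[...,2]>120)
print(k.sum(),circ(P[k]))
cv2.imwrite("pics/w2.png",c["color"][:,:,::-1])
E
```

```text
time_s: 5.48
tool_pos: [0.4712, -0.0287, 0.1816]
tool_rot: [180.0, 0.0, 153.6]
force: [-0.4, -1.1, -0.3]
grip_width: 0.0737
grasp_force: 0.0
[ 0.47124986 -0.02869002  0.18159621] [1.79992190e+02 6.13243343e-03 1.53600088e+02]
652 [ 0.46958912 -0.02585555  0.08787961] [ 0.47028954 -0.02591042  0.08733086] [0.02306923 0.02339328 0.00596914]
4155 (array([ 0.46947241, -0.02440496]), np.float64(0.02985198625391316))
```

View pics/w2.png

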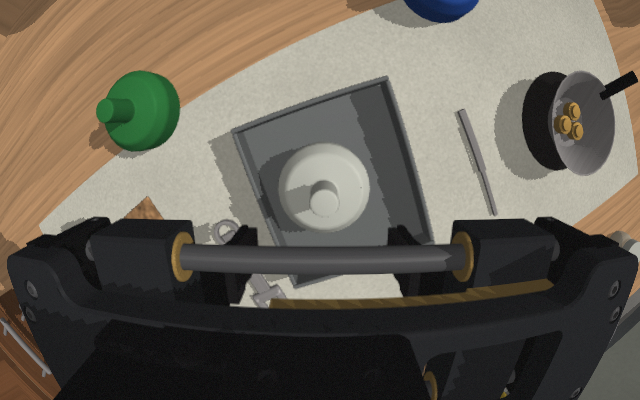

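The cover still stands in the tray with its knob at about (325,200), i.e. (0.470, −0.026). The first close was too short, so I'll repeat it with a longer one.

```bash
python3 -m jog '[[0.8,0,0.1,1,0],[0.8,0,0,1,0],[0.8,0,0,1,0],[0.8,0,0,1,0],[0.8,0,0,0.8,0],[0.8,0,0,0.5,0],[0,0,0,0,0],[0,0,0,0,0],[0,0,0,0,0],[0,0,0,0,0],[0,0,0,0,0],[0,0,0,0,0]]' 30
python3 -m jog '[[0,0,0,0,0],[0,0,0,0,0],[0,0,0,0,0],[0,0,0,0,0],[0,0,0,0,0],[0,0,0,0,0],[0,0,0,0,0],[0,0,0,0,0]]'
```

```text
time_s: 6.53
tool_pos: [0.4726, -0.0268, 0.0763]
tool_rot: [179.9, 0.1, 153.6]
force: [-0.1, 0.6, 0.5]
grip_width: 0.038
grasp_force: 0.0
time_s: 7.2
tool_pos: [0.4722, -0.027, 0.0757]
tool_rot: [180.0, 0.0, 153.6]
force: [-1.1, -1.0, 3.6]
grip_width: 0.023
grasp_force: 30.0
```

```bash
python3 -m jog '[[0,0,0,-0.3,0],[0,0,0,-0.7,0],[0,0,0,-1,0],[0,0,0,-1,0],[0,0,0,-0.7,0],[0,0,0,-0.3,0],[0,0,0,0,0]]'
python3 -m jog '[[0,-0.21,-0.48,0,0],[0,-0.42,-0.97,0,0],[0,-0.42,-0.97,0,0],[0,-0.42,-0.97,0,0],[0,-0.42,-0.97,0,0],[0,-0.42,-0.97,0,0],[0,-0.42,-0.97,0,0],[0,-0.42,-0.97,0,0],[0,-0.42,-0.97,0,0],[0,-0.42,-0.97,0,0],[0,-0.42,-0.97,0,0],[0,-0.42,-0.97,0,0]]'
python3 -m jog '[[0,-0.21,-0.48,0,0],[0,0,0,0,0],[0,0,0,0,0]]'
python3 - <<'E'
from h import *
o=env.get_obs();p=o['tool_pos'];print(p,o['grip_width'],shifts(.4587-p[0],-.2806-p[1],.0757-p[2]))
c=read_camera("scene");cv2.imwrite("pics/s2.png",c["color"][:,:,::-1])
E
```

```text
time_s: 7.78
tool_pos: [0.473, -0.0266, 0.1568]
tool_rot: [179.9, 0.1, 153.6]
force: [-0.0, 0.9, -1.4]
grip_width: 0.0234
grasp_force: 30.0
time_s: 8.78
tool_pos: [0.4579, -0.2711, 0.1541]
tool_rot: [-179.9, -0.1, 153.6]
force: [0.6, 0.4, -1.5]
grip_width: 0.0233
grasp_force: 30.0
time_s: 9.03
tool_pos: [0.4577, -0.2805, 0.1543]
tool_rot: [-180.0, -0.1, 153.5]
force: [0.2, -0.3, -1.9]
grip_width: 0.0233
grasp_force: 30.0
[ 0.45767619 -0.28051281  0.15432216] 0.02328052315260101 [-0.05  0.02  3.93]
```

View pics/s2.png

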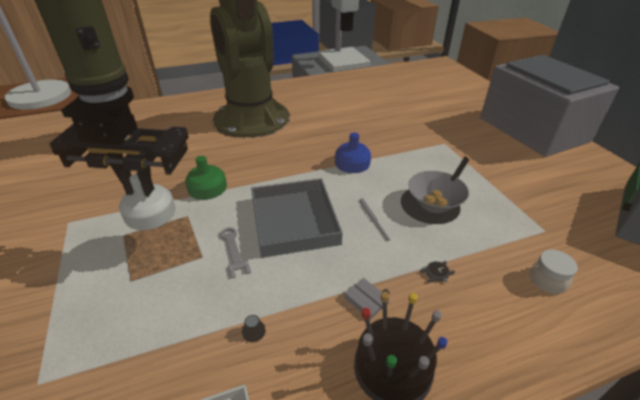

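The cover hangs upright over the mat at about (148,207). I'll lower it, release, and rise.

```bash
python3 -m jog '[[0,0,0,0.7,0],[0,0,0,1,0],[0,0,0,1,0],[0,0,0,0.6,0],[0,0,0,0.3,0],[0,0,0,0.2,0],[0,0,0,0.1,0],[0,0,0,0,0],[0,0,0,0,0]]'
python3 -m jog '[[0.6,0,0,0,0],[0.6,0,0,0,0],[0.6,0,0,0,0],[0.6,0,0,0,0],[0.6,0,0,0,0],[0.6,0,0,0,0],[0.6,0,0,0,0],[0.6,0,0,0,0]]'
python3 -m jog '[[0.6,0,0,-0.5,0],[0.6,0,0,-1,0],[0.6,0,0,-1,0],[0.6,0,0,-1,0],[0.6,0,0,-1,0],[0.6,0,0,-1,0],[0.6,0,0,-1,0],[0.6,0,0,0,0]]'
python3 - <<'E'
from h import *
o=env.get_obs();p=o['tool_pos'];print(p,o['qpos'])
c=read_camera("scene");P=cloud(c);m=(np.hypot(P[...,0]-.458,P[...,1]+.28)<.06)&(P[...,2]>.075)&(P[...,2]<.13)
print(m.sum(),P[m].mean(0),P[m].max(0))
yaw=o["tool_rot"][2]
print(.5007-p[0],.367-p[1],[shifts(.5007-p[0],.367-p[1],0,y) for y in(yaw,109.5)])
E
```

```text
time_s: 9.83
tool_pos: [0.4595, -0.2803, 0.0783]
tool_rot: [180.0, 0.1, 153.6]
force: [0.2, 0.2, -1.0]
grip_width: 0.0229
grasp_force: 30.0
time_s: 10.5
tool_pos: [0.459, -0.2801, 0.0776]
tool_rot: [180.0, 0.0, 153.6]
force: [0.1, -0.1, 0.2]
grip_width: 0.0517
grasp_force: 0.0
time_s: 11.17
tool_pos: [0.4609, -0.2816, 0.2123]
tool_rot: [179.9, 0.4, 153.6]
force: [0.7, -0.5, 0.2]
grip_width: 0.0526
grasp_force: 0.0
[ 0.46090229 -0.28162363  0.21228972] [-13.45991581   6.34429071  45.43791411 102.74410834  -4.8520768
  72.44081145  96.80932585]
158 [ 0.46217691 -0.28163548  0.08451139] [ 0.47120109 -0.27032504  0.08978192]
0.03979771283530714 0.6486236281577826 [array([12.65, 29.93,  0.  ]), array([29.91, 12.7 ,  0.  ])]
```

```bash
python3 -m jog '[[0.5,0,0,0,0.14],[0.5,0,0,0,0.14],[0.5,0,0,0,0.14],[0.5,0,0,0,0.14],[0.5,0,0,0,0.14],[0.5,0,0,0,0.14],[0.5,0,0,0,0.14],[0.5,0,0,0,0]]'
python3 -m jog '[[0.5,0.9,0.4,0,0],[0.5,0.9,0.4,0,0],[0.5,0.9,0.4,0,0],[0.5,0.9,0.4,0,0],[0.5,0.9,0.4,0,0],[0.5,0.9,0.4,0,0],[0.5,0.9,0.4,0,0],[0.5,0.9,0.4,0,0],[0.5,0.9,0.4,0,0],[0.5,0.9,0.4,0,0],[0.5,0.9,0.4,0,0],[0.5,0.9,0.4,0,0]]'
python3 -m jog '[[0.5,0.9,0.4,0,0],[0.5,0.9,0.4,0,0],[0.5,0.9,0.4,0,0],[0.5,0.9,0.4,0,0],[0.5,0.9,0.4,0,0],[0.5,0.9,0.4,0,0],[0.5,0.9,0.4,0,0],[0.5,0.9,0.4,0,0],[0.5,0.9,0.4,0,0],[0.5,0.9,0.4,0,0],[0.5,0,0,0,0],[0.5,0,0,0,0]]'
cat >> h.py <<'E'
from scipy.spatial.transform import Rotation as R
def wrist():
    o=env.get_obs(); c=read_camera("wrist"); T=np.eye(4); T[:3,:3]=R.from_euler("xyz",o["tool_rot"],degrees=True).as_matrix(); T[:3,3]=o["tool_pos"]; T=T@c["T_tool_cam"]
    v,u=np.mgrid[:400,:640];K=c["mtx"];a,b=u-K[0,2],v-K[1,2];r=np.hypot(a,b)+1e-9;t=r/K[0,0];z=c["range_z"]
    return o,c,np.stack([np.tan(t)*a/r*z,np.tan(t)*b/r*z,z],-1)@T[:3,:3].T+T[:3,3]
E
python3 - <<'E'
from h import *
o,c,P=wrist(); p=o['tool_pos'];print(p,o["tool_rot"],o['qpos'])
V=c["color"].max(2)
Z=P[...,2]; d=np.hypot(P[...,0]-.528,P[...,1]-.289)
h=(V<70)&(Z>.055)&(Z<.095)&(d<.115)&(d>.06); print("handle",h.sum(),P[h].mean(0).round(4),P[h].min(0).round(4),P[h].max(0).round(4))
q=P[h]; print(np.round([q[q[:,2]>.08].mean(0),q[(q[:,2]<.066)].mean(0)],4))
m=(Z>.042)&(Z<.052)&(d<.075)&(V>60); print("rim",m.sum(),circ(P[m]))
cv2.imwrite("pics/w3.png",c["color"][:,:,::-1])
E
```

```text
time_s: 11.88
tool_pos: [0.4584, -0.2798, 0.2067]
tool_rot: [-179.9, -0.1, 109.3]
force: [0.2, -0.5, -0.3]
grip_width: 0.0434
grasp_force: 0.0
time_s: 12.88
tool_pos: [0.4769, -0.0435, 0.2071]
tool_rot: [-180.0, -0.0, 109.7]
force: [-0.4, -0.1, 0.1]
grip_width: 0.0434
grasp_force: 0.0
time_s: 13.88
tool_pos: [0.4921, 0.1527, 0.2068]
tool_rot: [-179.9, 0.0, 109.8]
force: [0.3, -1.4, 0.1]
grip_width: 0.0438
grasp_force: 0.0
[0.49213014 0.1526879  0.20679794] [-1.79911616e+02  4.06547021e-02  1.09775083e+02] [-43.22461271   2.83229826  23.86740582 105.40122236  -1.16054306
  72.0998982    0.75041829]
handle 158 [0.506  0.3526 0.0633] [0.4993 0.3458 0.055 ] [0.5124 0.362  0.0723]
[[   nan    nan    nan]
 [0.5063 0.3512 0.0606]]
rim 2204 (array([0.53101952, 0.2916829 ]), np.float64(0.06026829970596932))<stdin>:6: RuntimeWarning: Mean of empty slice.
  ret = um.true_divide(
```

View pics/w3.png

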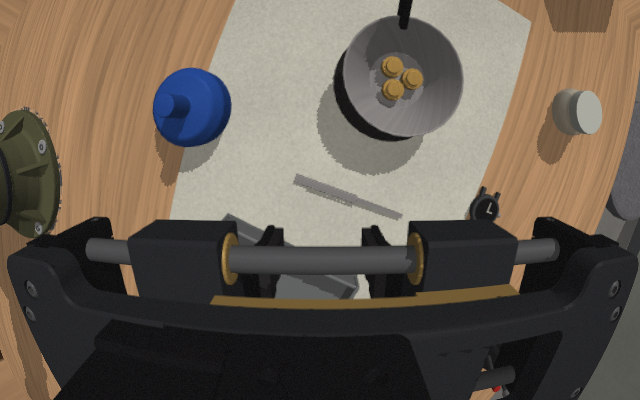

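The cup is at (402,78) with its handle pointing up-image, just cropped. I'll move on above the handle and measure again.

```bash
python3 -m jog '[[0.5,0.9,0.36,0,0],[0.5,0.9,0.36,0,0],[0.5,0.9,0.36,0,0],[0.5,0.9,0.36,0,0],[0.5,0.9,0.36,0,0],[0.5,0.9,0.36,0,0],[0.5,0.9,0.36,0,0],[0.5,0.9,0.36,0,0],[0.5,0.9,0.36,0,0],[0.5,0.9,0.36,0,0],[0.5,0.9,0.36,0,0],[0.5,0,0,0,0]]'
cat > m.py <<'E'
from h import *
o,c,P=wrist(); p=o['tool_pos'];print(p,o["tool_rot"])
V=c["color"].max(2); Z=P[...,2]; d=np.hypot(P[...,0]-.529,P[...,1]-.290)
h=(V<70)&(Z>.055)&(Z<.095)&(d<.12)&(d>.06); q=P[h]; print("handle",h.sum(),q.min(0).round(4),q.max(0).round(4))
for a,b in((.06,.066),(.066,.074),(.074,.081),(.081,.088)):
    s=(q[:,2]>a)&(q[:,2]<b); print(s.sum(),q[s].mean(0).round(4))
g=q[:,:2]-q[:,:2].mean(0); print("angle",np.degrees(np.arctan2(*np.linalg.svd(g,full_matrices=False)[2][0][::-1])))
m=(Z>.044)&(Z<.052)&(d<.075)&(V>60); print("rim",m.sum(),circ(P[m]))
cv2.imwrite("pics/w4.png",c["color"][:,:,::-1])
E
python3 m.py
```

```text
time_s: 14.93
tool_pos: [0.5002, 0.3691, 0.207]
tool_rot: [-180.0, -0.1, 109.8]
force: [-1.7, 0.7, 0.2]
grip_width: 0.0435
grasp_force: 0.0
[0.50018433 0.36913009 0.20700023] [-1.79999394e+02 -9.90713407e-02  1.09784039e+02]
handle 320 [0.4919 0.346  0.0555] [0.5139 0.387  0.0906]
27 [0.5087 0.3516 0.0631]
37 [0.5066 0.3568 0.0697]
81 [0.4993 0.3735 0.0779]
134 [0.4985 0.375  0.0845]
angle -67.5484815775544
rim 429 (array([0.53110229, 0.29231267]), np.float64(0.06074517906554949))
```

View pics/w4.png

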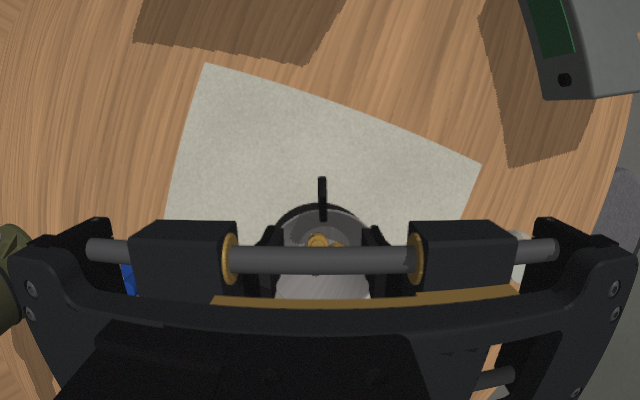

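Handle lies at column 322, vertical in the image: lateral offset and yaw are aligned with the jaws. Descend and grip firmly.

```bash
python3 -m jog '[[0.5,0,0,0.6,0],[0.5,0,0,1,0],[0.5,0,0,1,0],[0.5,0,0,1,0],[0.5,0,0,1,0],[0.5,0,0,1,0],[0.5,0,0,0.8,0],[0.5,0,0,0.5,0],[0,0,0,0,0],[0,0,0,0,0]]' 60
python3 -m jog '[[0,0,0,0,0],[0,0,0,0,0],[0,0,0,0,0],[0,0,0,0,0],[0,0,0,0,0],[0,0,0,0,0],[0,0,0,0,0],[0,0,0,0,0]]'
```

```text
time_s: 15.82
tool_pos: [0.5014, 0.3638, 0.0692]
tool_rot: [-180.0, 0.0, 109.4]
force: [0.5, -0.1, 0.1]
grip_width: 0.0369
grasp_force: 0.0
time_s: 16.48
tool_pos: [0.5017, 0.3655, 0.0702]
tool_rot: [179.9, -0.0, 109.5]
force: [0.9, 0.3, 3.1]
grip_width: 0.0076
grasp_force: 59.9
```

```bash
python3 -m jog '[[0,0,0,-0.2,0],[0,0,0,-0.4,0],[0,0,0,-0.7,0],[0,0,0,-0.7,0],[0,0,0,-0.7,0],[0,0,0,-0.6,0],[0,0,0,-0.5,0],[0,0,0,-0.2,0],[0,0,0,0,0]]'
python3 - <<'E'
from h import *
cv2.imwrite("pics/s3.png",read_camera("scene")["color"][100:300,280:600,::-1].repeat(2,0).repeat(2,1))
E
```

```text
time_s: 17.23
tool_pos: [0.5017, 0.3654, 0.1507]
tool_rot: [179.9, -0.0, 109.5]
force: [0.6, -0.7, -3.8]
grip_width: 0.0074
grasp_force: 59.9
```

View pics/s3.png

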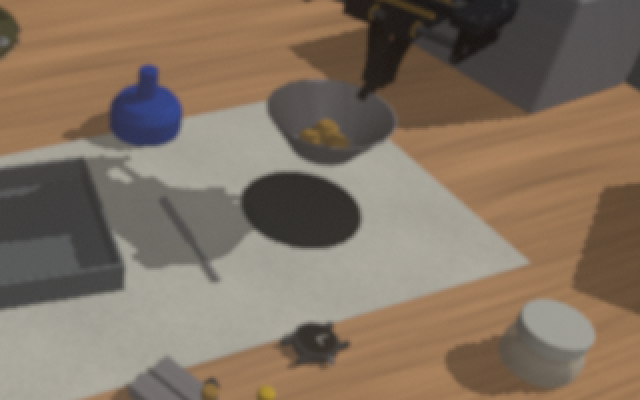

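```bash
python3 -m jog '[[0,0,0,-0.3,0],[0,-0.2,-0.09,-0.6,0],[0,-0.4,-0.17,-0.3,0],[0,-0.6,-0.26,0,0],[0,-0.8,-0.345,0,0],[0,-0.8,-0.345,0,0],[0,-0.8,-0.345,0,0],[0,-0.8,-0.345,0,0],[0,-0.8,-0.345,0,0],[0,-0.8,-0.345,0,0],[0,-0.8,-0.345,0,0],[0,-0.8,-0.345,0,0]]'
python3 -m jog '[[0,-0.8,-0.345,0,0],[0,-0.8,-0.345,0,0.05],[0,-0.8,-0.345,0,0.08],[0,-0.8,-0.345,0,0.08],[0,-0.8,-0.345,0,0.08],[0,-0.8,-0.345,0,0.08],[0,-0.8,-0.345,0,0.08],[0,-0.6,-0.26,0,0.08],[0,-0.4,-0.17,0,0.06],[0,-0.2,-0.09,0,0],[0,0,0,0,0],[0,0,0,0,0]]'
python3 - <<'E'
from h import *
o=env.get_obs();p=o['tool_pos'];print(p,o["tool_rot"],o['qpos'])
print(shifts(.479-p[0],.015-p[1],.175-p[2]))
for n in("top","scene"):
    c=read_camera(n);P=cloud(c);V=c["color"].max(2);m=(np.hypot(P[...,0]-.53,P[...,1]-.288)<.1)&(V<75)&(abs(P[...,2])<.015)
    b=big(m); print(n,m.sum(),circ(onplane(c,b,.004)))
E
```

```text
time_s: 18.28
tool_pos: [0.4899, 0.198, 0.1736]
tool_rot: [180.0, -0.0, 109.5]
force: [0.5, 1.0, -2.4]
grip_width: 0.0072
grasp_force: 59.9
time_s: 19.28
tool_pos: [0.4564, 0.0573, 0.1738]
tool_rot: [180.0, -0.1, 83.0]
force: [-0.1, 0.6, -4.2]
grip_width: 0.0076
grasp_force: 59.9
[0.45641336 0.05734955 0.173762  ] [ 1.79961104e+02 -5.26304979e-02  8.29764692e+01] [-38.84522566  -3.46200749  27.70151017 114.89293221   1.6926258
  68.1283017  -18.83954597]
[-1.96  1.38 -0.06]
top 2080 (array([0.52696209, 0.28275699]), np.float64(0.06199227829664581))
scene 1631 (array([0.5273135 , 0.27969789]), np.float64(0.060834773541694705))
```

```bash
python3 -m jog '[[0,-0.5,0.35,0,0],[0,-0.5,0.35,0,0],[0,-0.5,0.35,0,0],[0,-0.45,0.33,0,0],[0,0,0,0,0],[0,0,0,0,0]]' 60
python3 -m jog '[[0,0,0,0,0],[0,0,0,0,0],[0,0,0,0,0]]' 25
python3 -m jog '[[0,0,0,0,0],[0,0,0,0,0],[0,0,0,0,0]]' 16
python3 -m jog '[[0,0,0,0,0],[0,0,0,0,0],[0,0,0,0,0]]' 11
python3 - <<'E'
from h import *
cv2.imwrite("pics/s4.png",read_camera("scene")["color"][60:300,180:500,::-1].repeat(2,0).repeat(2,1))
E
```

```text
time_s: 19.88
tool_pos: [0.479, 0.0155, 0.1735]
tool_rot: [-180.0, 0.0, 82.9]
force: [0.9, 0.3, -4.0]
grip_width: 0.0075
grasp_force: 59.9
time_s: 20.13
tool_pos: [0.4786, 0.0161, 0.1735]
tool_rot: [-180.0, -0.0, 83.0]
force: [-0.2, 0.1, -4.1]
grip_width: 0.0079
grasp_force: 25.0
time_s: 20.38
tool_pos: [0.4788, 0.0153, 0.1735]
tool_rot: [-180.0, -0.0, 83.0]
force: [0.1, 0.5, -4.5]
grip_width: 0.0078
grasp_force: 16.0
time_s: 20.63
tool_pos: [0.4788, 0.0152, 0.1735]
tool_rot: [180.0, 0.0, 83.0]
force: [0.7, 0.5, -3.7]
grip_width: 0.0077
grasp_force: 11.0
```

View pics/s4.png

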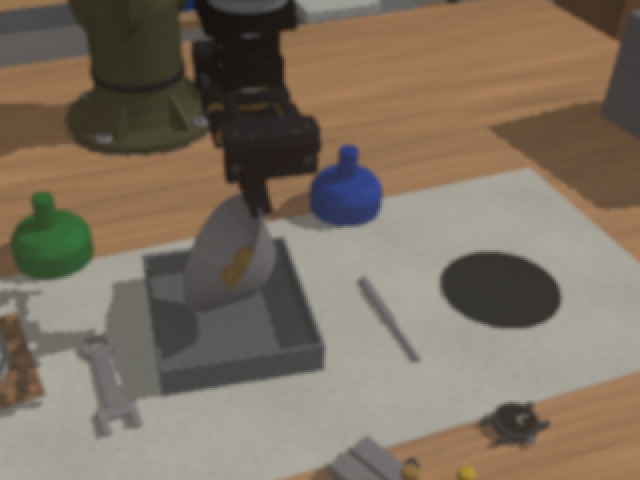

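The cup swung mouth-down to the right (mouth faces −y), with the brass blanks still inside at about (237,268). Gravity alone leaves it short, so I'll lean the lip against the tray's inner wall to tip it further.

```bash
python3 -m jog '[[0,-0.3,0,0.24,0],[0,-0.5,0,0.24,0],[0,-0.5,0,0.24,0],[0,-0.5,0,0.24,0],[0,-0.5,0,0.24,0],[0,-0.2,0,0,0],[0,0,0,0,0]]' 11
python3 -m jog '[[0,-0.3,0,-0.1,0],[0,-0.3,0,-0.1,0],[0,-0.3,0,-0.1,0],[0,-0.3,0,-0.1,0],[0,-0.3,0,-0.05,0],[0,-0.3,0,-0.05,0],[0,-0.3,0,-0.03,0],[0,-0.3,0,0,0],[0,0,0,0,0]]'
cat > b.py <<'E'
from h import *
o=env.get_obs();print(o["time_s"],o["tool_pos"],o["force"],o["grip_width"])
for n in("scene","top"):
    c=read_camera(n);P=cloud(c);q=cv2.cvtColor(c["color"],cv2.COLOR_RGB2HSV)
    m=(q[...,1]>120)&(q[...,0]>10)&(q[...,0]<30)&(abs(P[...,0]-.475)<.13)&(abs(P[...,1]+.015)<.15)&(P[...,2]>.012)&(P[...,2]<.2)
    k,l,s,ce=cv2.connectedComponentsWithStats(m.astype(np.uint8))
    for i in range(1,k):
        if s[i,4]>5: 
            w=P[l==i].mean(0); d=w[:2]-[.4755,-.015]; print(n,s[i,4],w.round(3),"tray",(d@[.992,-.127]).round(3),(d@[.127,.992]).round(3))
    # lowest/cup points profile in tray y,z
    d=P[...,:2]-[.4755,-.015]; x=d@[.992,-.127]; y=d@[.127,.992]; g=(abs(x)<.09)&(abs(y)<.2)&(P[...,2]>.045)&(P[...,2]<.15)&(q[...,1]<70)
    if g.any(): print(n,"cup yz extents",y[g].min().round(3),y[g].max().round(3),P[g][:,2].max().round(3))
E
python3 b.py
```

```text
time_s: 21.27
tool_pos: [0.4722, -0.0362, 0.1492]
tool_rot: [-180.0, 0.0, 82.8]
force: [0.1, -0.4, -3.3]
grip_width: 0.0082
grasp_force: 11.0
time_s: 22.02
tool_pos: [0.4667, -0.0837, 0.1603]
tool_rot: [180.0, 0.0, 82.8]
force: [0.2, 0.7, -3.2]
grip_width: 0.008
grasp_force: 11.0
22.0167 [ 0.46672359 -0.08367675  0.16028343] [ 0.1693577   0.69409903 -3.1831897 ] 0.008002381878438897
scene 79 [ 0.45  -0.081  0.044] tray -0.017 -0.069
scene 10 [ 0.49  -0.086  0.039] tray 0.024 -0.068
scene cup yz extents -0.077 -0.018 0.149
top cup yz extents -0.055 -0.014 0.149
```

The blanks have slid to the lip and rest against the wall. I'll lock the tilt with a firm grip and back off so they drop inside the tray.

```bash
python3 -m jog '[[0,0,0,0,0],[0,0,0,0,0],[0,0,0,0,0],[0,0.3,0,0,0],[0,0.6,0,0,0],[0,0.6,0,0,0],[0,0.4,0,0,0],[0,0.2,0,0,0],[0,0,0,0,0],[0,0,0,0,0]]' 60
python3 b.py
```

```text
time_s: 22.95
tool_pos: [0.4721, -0.0407, 0.1602]
tool_rot: [180.0, 0.0, 83.0]
force: [-0.3, -0.1, -2.8]
grip_width: 0.0077
grasp_force: 60.0
22.95 [ 0.47205327 -0.04066479  0.16021983] [-0.25592497 -0.14406959 -2.80600928] 0.007695905603427015
scene 176 [ 0.462 -0.074  0.018] tray -0.006 -0.06
scene cup yz extents -0.034 0.026 0.15
top cup yz extents -0.014 0.029 0.143
```

```bash
python3 -m jog '[[0,0.3,0,-0.3,0],[0,0.6,0,-0.5,0],[0,0.6,0,-0.7,0],[0,0.5,0,-0.7,0],[0,0.3,0,-0.3,0],[0,0,0,0,0],[0,0,0,0,0]]' 60
python3 b.py; python3 - <<'E'
from h import *
a=read_camera("scene")["color"][130:280,220:380,::-1]; b=read_camera("top")["color"][150:300,250:410,::-1]
cv2.imwrite("pics/s5.png",cv2.resize(np.hstack([a,b]),None,fx=2.4,fy=2.4,interpolation=cv2.INTER_CUBIC))
E
```

```text
time_s: 23.63
tool_pos: [0.4777, 0.005, 0.2102]
tool_rot: [180.0, 0.0, 83.0]
force: [-1.2, -0.3, -2.9]
grip_width: 0.0075
grasp_force: 60.0
23.6333 [0.47766661 0.00501153 0.21017508] [-1.23425663 -0.30170438 -2.940842  ] 0.0075126630314305155
scene 176 [ 0.462 -0.074  0.018] tray -0.006 -0.06
scene cup yz extents 0.013 0.071 0.15
top cup yz extents 0.069 0.075 0.149
```

View pics/s5.png

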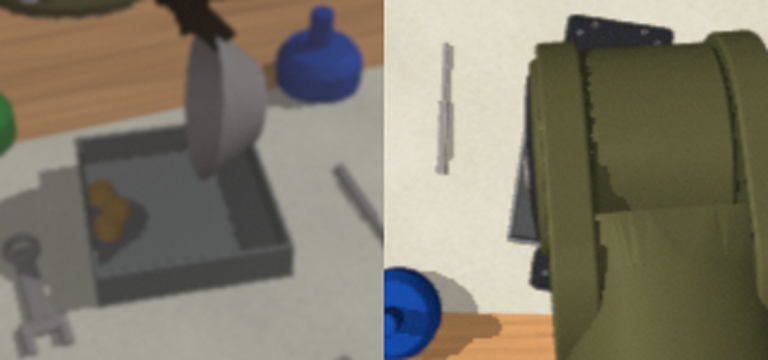

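All three blanks lie in the tray, at left-panel pixels (102,190), (115,210) and (108,230); the tilted cup is empty-looking. Next is refining the coaster centre and working out the return.

```bash
python3 - <<'E'
from h import *
for n in("top","scene"):
    c=read_camera(n);P=cloud(c);V=c["color"].max(2);m=(np.hypot(P[...,0]-.527,P[...,1]-.281)<.09)&(V<75)&(abs(P[...,2])<.015)
    b=onplane(c,big(m),.004); print(n,m.sum(),circ(b),b.min(0)[:2],b.max(0)[:2])
    q=cv2.cvtColor(c["color"],cv2.COLOR_RGB2HSV); g=(q[...,1]<80)&(P[...,2]>.0035)&(P[...,2]<.02)&(abs(P[...,1]-.16)<.04)&(abs(P[...,0]-.52)<.09); print("tweezers",g.sum(),P[g].min(0),P[g].max(0))
    bl=(q[...,0]>100)&(q[...,0]<130)&(q[...,1]>150)&(abs(P[...,1]-.2)<.1)&(abs(P[...,0]-.38)<.1)&(P[...,2]>.02); print("blue",P[bl].min(0),P[bl].max(0))
print(shifts(.5386-.4777,.267-.005,0,83),shifts(.5386-.4777,.267-.005,0,130))
E
```

```text
top 2082 (array([0.52695318, 0.28277844]), np.float64(0.06193692201452554)) [0.46573215 0.21997759] [0.58900522 0.34473472]
tweezers 311 [0.43087075 0.1206069  0.00350211] [0.609128   0.19931601 0.01121464]
blue [0.28042998 0.14305162 0.02036078] [0.36602842 0.22680876 0.08787472]
scene 1630 (array([0.52732498, 0.27962196]), np.float64(0.060828149821622414)) [0.46579138 0.217519  ] [0.58867784 0.3417855 ]
tweezers 145 [0.46067508 0.13707291 0.00354885] [0.59456746 0.15670463 0.00772861]
blue [0.31238869 0.15985345 0.03021918] [0.3609144  0.21466968 0.08399137]
[13.37  1.43  0.  ] [ 8.08 10.75  0.  ]
```

```bash
python3 -m jog '[[0,0.2,0,-0.4,0],[0,0.5,0,-0.6,0],[0,0.8,0.1,-0.5,0],[0,0.9,0.13,0,0],[0,0.9,0.13,0,0],[0,0.9,0.13,0,0],[0,0.9,0.13,0,0],[0,0.9,0.13,0,0],[0,0.9,0.13,0,0],[0,0.9,0.13,0,0],[0,0.9,0.13,0,0],[0,0.9,0.13,0,0]]' 60
python3 -m jog '[[0,0.9,0.13,0,-0.07],[0,0.9,0,0,-0.13],[0,0.9,0,0,-0.13],[0,0.6,0,0,-0.13],[0,0.3,0,0,-0.13],[0,0,0,0,-0.13],[0,0,0,0,-0.13],[0,0,0,0,-0.12],[0,0,0,0,-0.07],[0,0,0,0,0],[0,0,0,0,0]]'
cat > s.py <<'E'
from h import *
import sys
o=env.get_obs();p=o["tool_pos"];C=np.array([.527,.282]);a=np.radians(o["tool_rot"][2]);u=np.array([np.cos(a),np.sin(a)]);w=np.array([np.sin(a),-np.cos(a)])
d=p[:2]-C;print("t",o["time_s"],"s",(d@u*1000).round(1),"lat(tool y)",(d@w*1000).round(1),"z",(p[2]*1000).round(1),"yaw",o["tool_rot"][2].round(1),"F",np.round(o["force"],1),"j",o["qpos"].round(0))
E
python3 s.py
```

```text
time_s: 24.93
tool_pos: [0.5268, 0.1944, 0.24]
tool_rot: [-180.0, 0.0, 83.0]
force: [-0.6, 0.1, -2.5]
grip_width: 0.0075
grasp_force: 60.0
time_s: 25.85
tool_pos: [0.5289, 0.2645, 0.24]
tool_rot: [-180.0, -0.0, 129.7]
force: [1.2, 0.0, -2.2]
grip_width: 0.0077
grasp_force: 60.0
t 25.85 s -14.7 lat(tool y) -9.7 z 240.0 yaw 129.7 F [ 1.2  0.  -2.2] j [-44.  11.  17.  92.  -3.  77.  13.]
```

```bash
python3 -m jog '[[0,-0.05,0.16,0.4,0],[0,-0.05,0.16,0.6,0],[0,-0.05,0.16,0.7,0],[0,0,0,0.6,0],[0,0,0,0.2,0],[0,0,0,0,0]]' 60
python3 -m jog '[[0,0,0,0,0],[0,0,0,0,0],[0,0,0,0,0]]' 20
python3 -m jog '[[0,0,0,0,0],[0,0,0,0,0],[0,0,0,0,0]]' 10
cat > t.py <<'E'
from h import *
# tilt of cup: plane/extent of grey points below grip, in (s,z) relative to grip
o=env.get_obs();p=o["tool_pos"];a=np.radians(o["tool_rot"][2]);u=np.array([np.cos(a),np.sin(a)]);w=np.array([np.sin(a),-np.cos(a)])
c=read_camera("scene");P=cloud(c);q=cv2.cvtColor(c["color"],cv2.COLOR_RGB2HSV);d=P[...,:2]-p[:2];s=d@u;l=d@w;z=P[...,2]-p[2]
g=(abs(l)<.068)&(s>-.19)&(s<.06)&(z<-.012)&(P[...,2]>.006)&(q[...,1]<70)&(c["range_z"]>0)
S,Z,L=s[g]*1e3,z[g]*1e3,l[g]*1e3
print("n",g.sum(),"s",S.min().round(),S.max().round(),"z",Z.min().round(),Z.max().round(),"lat",L.min().round(),L.max().round())
i=np.argsort(Z); print("low",S[i[:15]].mean().round(),Z[i[:15]].mean().round()); i=np.argsort(S); print("front",S[i[:15]].mean().round(),Z[i[:15]].mean().round(),"back",S[i[-15:]].mean().round(),Z[i[-15:]].mean().round())
E
python3 s.py; python3 t.py
```

```text
time_s: 26.35
tool_pos: [0.5369, 0.2672, 0.1878]
tool_rot: [-179.8, -0.0, 129.7]
force: [0.5, 0.5, -3.3]
grip_width: 0.0072
grasp_force: 60.0
time_s: 26.6
tool_pos: [0.5385, 0.2679, 0.1911]
tool_rot: [179.9, 0.0, 129.7]
force: [0.7, 0.6, -1.2]
grip_width: 0.0077
grasp_force: 20.0
time_s: 26.85
tool_pos: [0.5382, 0.2678, 0.1906]
tool_rot: [180.0, 0.0, 129.7]
force: [-0.4, 0.6, -0.9]
grip_width: 0.0081
grasp_force: 10.0
t 26.85 s -18.1 lat(tool y) -0.5 z 190.6 yaw 129.7 F [-0.4  0.6 -0.9] j [-43.  14.  17.  95.  -4.  72.  14.]
n 3029 s -189.0 51.0 z -184.0 -12.0 lat -66.0 68.0
low -154.0 -184.0
front -183.0 -182.0 back 49.0 -70.0
```

```bash
python3 -m jog '[[0,0,0,0,0],[0,0,0,0,0],[0,0,0,0,0]]' 6
sed -i 's/P\[...,2\]>.006/P[...,2]>.02/' t.py; python3 t.py
```

```text
time_s: 27.15
tool_pos: [0.5381, 0.2677, 0.1902]
tool_rot: [180.0, 0.0, 129.7]
force: [-0.0, -0.3, -1.8]
grip_width: 0.0076
grasp_force: 6.0
n 2934 s -15.0 48.0 z -149.0 -12.0 lat -66.0 60.0
low -9.0 -149.0
front -14.0 -24.0 back 47.0 -71.0
```

```bash
python3 -m jog '[[0,-0.5,0,0,0],[0,-0.9,0,0.2,0],[0,-0.9,0,0.4,0],[0,-0.6,0,0.6,0],[0,-0.2,0,0.5,0],[0,0,0,0.2,0],[0,0,0,0,0]]' 6
python3 s.py; python3 t.py
python3 -m jog '[[0,0.3,0,0,0],[0,0.4,0,0,0],[0,0.4,0,0,0],[0,0.4,0,0.05,0],[0,0.4,0,0.1,0],[0,0.4,0,0.1,0],[0,0.4,0,0.1,0],[0,0.4,0,0.1,0],[0,0.4,0,0.15,0],[0,0,0,0,0]]'
python3 s.py; python3 t.py
```

```text
time_s: 27.78
tool_pos: [0.5763, 0.22, 0.15]
tool_rot: [-179.8, -0.1, 129.7]
force: [-0.6, 0.7, -1.3]
grip_width: 0.0082
grasp_force: 6.0
t 27.7833 s -79.2 lat(tool y) -1.7 z 150.0 yaw 129.7 F [-0.6  0.7 -1.3] j [-39.  18.  19.  95.  -6.  68.  21.]
n 2644 s -37.0 34.0 z -130.0 -12.0 lat -66.0 61.0
low -9.0 -130.0
front -34.0 -127.0 back 32.0 -76.0
time_s: 28.67
tool_pos: [0.5312, 0.276, 0.1395]
tool_rot: [-180.0, -0.1, 129.9]
force: [-1.4, 2.5, -1.1]
grip_width: 0.0083
grasp_force: 6.0
t 28.6667 s -7.3 lat(tool y) -0.6 z 139.5 yaw 129.9 F [-1.4  2.5 -1.1] j [-44.  16.  16.  98.  -5.  66.  14.]
n 2271 s -55.0 22.0 z -120.0 -12.0 lat -66.0 60.0
low -26.0 -119.0
front -52.0 -117.0 back 20.0 -81.0
```

```bash
python3 -m jog '[[0,0.3,0,0.2,0],[0,0.47,0,0.2,0],[0,0.49,0,0.2,0],[0,0.49,0,0.18,0],[0,0.45,0,0.24,0],[0,0.45,0,0.25,0],[0,0.2,0,0.1,0],[0,0,0,0,0]]' 6
python3 s.py; python3 t.py
```

```text
time_s: 29.38
tool_pos: [0.4955, 0.3193, 0.1125]
tool_rot: [180.0, -0.1, 129.9]
force: [-1.6, 2.0, 3.4]
grip_width: 0.0081
grasp_force: 6.0
t 29.3833 s 48.8 lat(tool y) -0.3 z 112.5 yaw 129.9 F [-1.6  2.   3.4] j [-48.  17.  15. 101.  -5.  63.   8.]
n 2277 s -118.0 5.0 z -92.0 -12.0 lat -65.0 61.0
low -53.0 -92.0
front -116.0 -83.0 back -4.0 -30.0
```

```bash
python3 -m jog '[[0,0.43,0,0.28,0],[0,0.42,0,0.3,0],[0,0.35,0,0.37,0],[0,0.35,0,0.38,0],[0,0.3,0,0.42,0],[0,0.2,0,0.28,0],[0,0.1,0,0.12,0],[0,0,0,0,0]]' 6
python3 s.py; python3 t.py
```

```text
time_s: 30.1
tool_pos: [0.4684, 0.3509, 0.0689]
tool_rot: [-179.9, 0.0, 129.8]
force: [0.3, -0.1, 0.4]
grip_width: 0.0081
grasp_force: 6.0
t 30.1 s 90.5 lat(tool y) -1.0 z 68.9 yaw 129.8 F [ 0.3 -0.1  0.4] j [-51.  19.  13. 104.  -5.  58.   4.]
n 1299 s -141.0 -2.0 z -49.0 -12.0 lat -65.0 61.0
low -59.0 -49.0
front -140.0 -17.0 back -10.0 -16.0
```

```bash
cat > r.py <<'E'
from h import *
for n,C in(("top",(.527,.2828)),("scene",(.5273,.2796))):
    c=read_camera(n);P=cloud(c);q=cv2.cvtColor(c["color"],cv2.COLOR_RGB2HSV);d=np.hypot(P[...,0]-.523,P[...,1]-.286)
    m=(d<.08)&(P[...,2]>.043)&(P[...,2]<.054)&(q[...,1]<80)&(q[...,2]>50)
    p=P[m]; ce,r=circ(p); e=abs(np.hypot(*(p[:,:2]-ce).T)-r); ce,r=circ(p[e<.004]); 
    A=np.c_[p[:,:2]-ce,np.ones(len(p))]; k=np.linalg.lstsq(A,p[:,2],rcond=None)[0]
    print(n,m.sum(),"rim",ce.round(4),r.round(4),"off coaster mm",((ce-C)*1000).round(1),"slope deg",np.degrees(k[:2]).round(1),"z",k[2].round(4))
E
python3 r.py
```

```text
top 471 rim [0.5166 0.2933] 0.0597 off coaster mm [-10.4  10.5] slope deg [ 0.9 -1.5] z 0.0475
scene 344 rim [0.5167 0.2888] 0.0607 off coaster mm [-10.6   9.2] slope deg [ 0.8 -1.1] z 0.047
```

```bash
python3 -m jog '[[0,0,0,0,0],[0,0,0,0,0],[0,0,0,0,0],[0,0,0,-0.2,0],[0,0,0,-0.2,0],[0,-0.2,0.03,0,0],[0,-0.3,0.06,0,0],[0,-0.2,0,0,0],[0,0,0,0.1,0],[0,0,0,0.2,0],[0,0,0,0.1,0],[0,0,0,0,0]]' 60
python3 s.py; python3 r.py
```

```text
time_s: 31.25
tool_pos: [0.4793, 0.341, 0.0697]
tool_rot: [-180.0, 0.0, 129.8]
force: [-0.2, -1.5, -0.0]
grip_width: 0.0077
grasp_force: 60.0
t 31.25 s 75.9 lat(tool y) 1.1 z 69.7 yaw 129.8 F [-0.2 -1.5 -0. ] j [-49.  19.  13. 103.  -5.  58.   6.]
top 471 rim [0.5271 0.2835] 0.0597 off coaster mm [0.1 0.7] slope deg [ 0.8 -1.4] z 0.0476
scene 350 rim [0.5273 0.2794] 0.0605 off coaster mm [ 0.  -0.2] slope deg [ 1.1 -1. ] z 0.0471
```

```bash
python3 -m jog '[[0,0,0,0,0],[0,0,0,0,0],[0.35,0,0,0,0],[0.35,0,0,0,0],[0.35,0,0,0,0],[0.35,0,0,0,0],[0.35,0,0,0,0],[0.35,0,0,0,0],[0.35,0,0,0,0]]' 8
python3 -m jog '[[0.35,0,0,-0.3,0],[0.35,0,0,-0.6,0],[0.35,0,0,-1,0],[0.35,0,0,-1,0],[0.35,0,0,-1,0],[0.35,0,0,-1,0],[0.35,0,0,-1,0],[0.35,0,0,-1,0],[0.35,0,0,-0.5,0],[0.35,0,0,0,0],[0.35,0,0,0,0]]'
python3 -m jog '[[0.35,0.8,0,0,0],[0.35,0.8,0,0,0],[0.35,0.8,0,0,0],[0.35,0.8,0,0,0],[0.35,0.8,0,0,0],[0.35,0.8,0,0,0],[0.35,0,0,0,0],[0.35,0,0,0,0]]'
python3 r.py; python3 b.py; python3 - <<'E'
from h import *
for n in("top","scene"):
    c=read_camera(n);P=cloud(c);c0=dict(np.load(f"pics/{n}0.npz"));q=cv2.cvtColor(c["color"],cv2.COLOR_RGB2HSV)
    m=(q[...,1]>120)&(q[...,0]>10)&(q[...,0]<30)&(np.hypot(P[...,0]-.527,P[...,1]-.282)<.06)&(P[...,2]>.008); print(n,"brass in cup",m.sum())
    k=(np.hypot(P[...,0]-.459,P[...,1]+.28)<.05)&(P[...,2]>.08)&(P[...,2]<.1); print("cover knob",k.sum(),P[k].mean(0).round(3))
    df=(abs(c["color"].astype(int)-c0["color"]).max(2)>50); 
    for nm,(x,y) in dict(tweezers=(.525,.147),spanner=(.52,-.14),watch=(.69,.18),loupe=(.69,-.15),holder=(.70,.035),blue=(.33,.19),green=(.33,-.19)).items():
        g=(abs(P[...,0]-x)<.05)&(abs(P[...,1]-y)<.03); print(nm,df[g].sum(),g.sum(),end="; ")
    print()
E
```

```text
time_s: 32.1
tool_pos: [0.4794, 0.3412, 0.0698]
tool_rot: [180.0, -0.0, 129.8]
force: [1.1, -0.4, -0.0]
grip_width: 0.0299
grasp_force: 0.0
time_s: 33.02
tool_pos: [0.4795, 0.3412, 0.2183]
tool_rot: [179.9, -0.0, 129.7]
force: [0.3, 1.4, -0.6]
grip_width: 0.0306
grasp_force: 0.0
time_s: 33.68
tool_pos: [0.417, 0.4148, 0.2162]
tool_rot: [-179.9, 0.0, 129.9]
force: [-0.2, -1.3, 0.4]
grip_width: 0.0305
grasp_force: 0.0
top 459 rim [0.5284 0.2816] 0.0603 off coaster mm [ 1.4 -1.2] slope deg [-0.2 -0.1] z 0.0467
scene 341 rim [0.5287 0.2774] 0.0609 off coaster mm [ 1.4 -2.2] slope deg [ 0.3 -0.1] z 0.0462
33.7833 [0.4187741  0.41342814 0.21692654] [0.65872127 0.39682682 0.33592236] 0.0303361919998879
scene 208 [ 0.461 -0.074  0.018] tray -0.007 -0.06
top 148 [ 0.467 -0.069  0.019] tray -0.002 -0.055
top 75 [ 0.432 -0.071  0.019] tray -0.036 -0.061
top brass in cup 0
cover knob 97 [ 0.456 -0.277  0.088]
tweezers 68 988; spanner 0 963; watch 0 961; loupe 0 913; holder 0 942; blue 45 1107; green 251 952; 
scene brass in cup 0
cover knob 128 [ 0.461 -0.282  0.086]
tweezers 10 896; spanner 0 1184; watch 0 1422; loupe 0 2040; holder 0 1545; blue 2 848; green 73 1269;
```

```bash
python3 - <<'E'
from h import *
c=read_camera("top");c0=dict(np.load("pics/top0.npz"))
for k in(c0,c):
    q=cv2.cvtColor(k["color"],cv2.COLOR_RGB2HSV);P=cloud(k)
    for h in((45,85),(100,130)):
        m=(q[...,0]>h[0])&(q[...,0]<h[1])&(q[...,1]>130)&(P[...,0]>.25)&(P[...,0]<.45)&(abs(P[...,1])<.3); b=big(m); print(cv2.minEnclosingCircle(b))
    m=(P[...,2]>.0035)&(P[...,2]<.012)&(abs(P[...,1]-.15)<.02)&(abs(P[...,0]-.525)<.08)&(q[...,2]<170); print("tweezers",m.sum(),P[m].mean(0).round(4))
E
```

```text
((403.0, 292.0), 19.416587829589844)
((254.3867950439453, 280.61322021484375), 19.3039608001709)
tweezers 149 [0.5162 0.1453 0.0062]
((403.0, 292.0), 19.416587829589844)
((254.3867950439453, 280.61322021484375), 19.3039608001709)
tweezers 151 [0.5167 0.1459 0.0064]
```

```bash
python3 -c "
from cell import env
print(env.sign_off())"
```

```text
the job is handed in; nothing more can be done
None
```

The job is handed in at about 34 s: the cover stands on the mat, all three blanks are in the tray, and the empty cup stands upright within about 3 mm of the coaster's centre, with the bystanders unmoved in the camera checks.

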